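# Third hand for a spice rack joint

## Task

I am putting together a spice rack: set the loose pale shelf board on its long edge in the guide slot of the plywood jig, square to the brown end panel, and slide it along the slot until its end presses flat against the panel. Push the panel back steadily until the black pointers stand in the green zone of the gauges (about 10 N), never into the springs' end stop, and finish while still holding the board pressed there, so that I can drive the screws. Leave the spice jars and the screwdriver alone.

Things in the scene. Friction and masses are not known exactly. Their poses are not given: they have to be found in the camera images.
- shelf_board: loose pale wooden board, 150 long (its x) x 18 thick (its y) x 56 high (its z) mm, about 0.12 kg, standing upright on its long narrow edge on the worktop. Origin: centre of its underside. Both ends are alike. It is picked by its 18 mm thickness from above, near the middle, with the fingertips more than 18 mm above its underside so that they pass over the jig's guide blocks.
- jig: plywood assembly jig, fixed on the worktop: bed 290 (x) x 150 (y) x 12 mm, origin at the centre of its underside. Its +x is the pressing direction, from the open end to the brown end panel. Plywood cheeks stand at y = +-60 to 72, x = 58 to 123 mm, a back stop at x = 105 to 123 mm, all 58 mm high over the bed. On each cheek's top a gauge strip: white, green, then red along +x.
- slot (a point): point on the bed top (12 mm above the worktop) on the slot's centre line, at the jig's x = 0, y = 0; axes as the jig's. The slot runs along x between two pairs of grey guide blocks at x = -92 to -57 and x = -5 to 30 mm; about 22 mm wide at the bed, flaring to about 36 mm at the blocks' top, 16 mm above the bed.
- panel_face (a point): centre of the face of the end panel that the board's end must meet, 28 mm above the bed; it moves with the panel (jig x = 60 mm when nothing presses it); axes as the jig's. The panel is brown wood, 104 mm wide, 18 mm thick, its top 72 mm above the worktop, with a black pointer on top at each side.
- end_panel (a joint): how far the sprung end panel is pushed back along the jig's +x, m: 0 at rest; springs of 1.2 N per mm (10 N at 0.0083); green zone 0.0055 to 0.0115; hard end stop at 0.018.
- spice_jar_1: spice jar with red cap, 45 mm across, 106 mm high, origin at the centre of its underside; leave alone.
- spice_jar_2: spice jar with green cap, 46 mm across, 106 mm high, origin at the centre of its underside; leave alone.
- spice_jar_3: spice jar with yellow cap, 42 mm across, 96 mm high, origin at the centre of its underside; leave alone.
- screwdriver: screwdriver, 170 mm long, lying on the worktop at the right in front of the coffee machine; leave alone.
Not all that is in view belongs to the job. Of the things like the shelf_board, leave any that is blue; of the rest the larger one is meant.

How it is judged:
By the outcome, as a careful person would: the job done as asked, in the order asked, and still so for the second after the job is handed in, while the arm keeps its last pose, push and grip.
It also fails if it takes over 38 s, if anything falls off the work surface, if the arm or the gripper's body presses on something with over 40 N, if the wrist force passes 120 N, or if a joint passes its speed limit or range.

## Robot

A 6-joint arm with a two-finger parallel gripper is mounted at the origin on a cart in front of the work surface, level with it; the furniture and walls round the work are solid. World frame = base frame: x ahead of the robot, y to its left, z up, the work surface at z = 0. Lengths are in mm, angles in rad, forces in N, time in s.
With the tool pointing down it reaches from about 350 to 875 mm from the base axis. Payload 4.2 kg.
Tool frame: the origin (TCP) lies midway between the tips of the shut fingers; the grasp point (between the pads) lies 19 mm behind it (arm.hold_point_z is the distance from the TCP to the grasp point, in mm); z points along the fingers, y is the line along which they close (so a half turn about z gives the same grasp; the last joint's range is limited). The gripper opens to 85 mm and grips with 20 to 120 N. Pads are 22 mm wide; open, the fingers measure 114 mm over their backs; the gripper's body (76 mm by 85 mm) begins 54 mm behind the grasp point. The pads swing forward as they close: fully open they stand 13 mm farther back than shut.
Start: joints at [-1.061, 0.385, 0.008, 0, -1.194, -0.259], TCP at [155.129, -605.421, 231.312] pointing down, gripper open.
Joint ranges: [-3.14, 3.14], [-1.21, 2.06], [-1.07, 1.41], [-3.16, 2.05], [-2.99, -0.16], [-3.1, 3.1]. Speed limits (rad/s): [2.79, 2.79, 3.14, 3.14, 3.14, 3.14].

## Interface

Orientations are given as a unit quaternion [x, y, z, w].
In Python, from bench import arm, vision gives the robot as it stands. The module is installed in compiled form; this text tells all that it offers.
- The arm moves only by the tool servo_tool, never from a script. Its argument "plan" is a list of rows, each a list of 7 numbers: the shift along the world's x, y, z each as a share of 300 mm, from -1 to 1, then the turn, a rotation vector about the world's x, y, z each as a share of 2 rad, from -1 to 1, then the opening, from 0 (shut) to 1 (fully open). A call has 1 to 20 rows; each row shifts and turns the commanded pose from where the row before left it; what a row does not reach is not made up. A row lasts 1/8 s, in which the tool goes at most 62.5 mm and 10.7 degrees, less where a joint would pass 70% of its speed; a pose out of reach is approached as far as the arm can. A call with a number of a shift or a turn outside -1 to 1 is refused whole. A call with a gripper value outside its range is refused whole. The fingers move at their own pace and stop on an object; the grip force is fixed at half the most. Time passes only in rows, so rows that do not move let the fingers close. It gives the time, the measured TCP pose, the force, the opening and the grip force at its end, in the units of the state.
- arm.read_state(): the state, without advancing time (a new reading comes with each control period).
- vision.get_image(name): name is "side" or "top" or "wrist"; returns a dict with "image" (384x512x3 uint8, red, green, blue), "z_map" (384x512 float32, mm along the optical axis (not along the pixel's ray), 0 where there is no reading), "K" (3x3 intrinsics, pixels), "world_to_cam" (4x4, takes a point from world to camera coordinates); the wrist camera has in their place "mount" (4x4, takes a point from camera to tool coordinates, whose origin is the TCP and whose axes are the flange's). Camera axes: x right, y down, z forward; pixel columns grow to the right and rows downward; lengths in mm; the calibration is good to about 2 mm. A picture is of the moment at which its call begins: read the wrist's pose just before it.
- arm.job_done(): hands the job in; it is judged then, once.
The state is a dict: "clock": time; "joints": joint angles; "joint_vel": joint speeds; "joint_efforts": joint torques, N m; "position": TCP position; "ee_rot": TCP orientation; "contact_force": force on the tool from outside, world axes, zero at the start; "wrist_torque": the same for the moment, N m; "gripper_width": finger opening in mm; "grasp_force": force on a finger pad.
Only numpy, scipy, OpenCV 4.12 (cv2) and the standard library are available. Lean on these libraries where they do the work, as an engineer would, in place of code of your own. Each camera call takes 0.05 s, during which the arm holds its last target. There are 200 camera calls.

## Working session

There is one attempt and no reset: what is moved stays moved. The work goes in short steps, Python scripts to look and compute and a tool call to move; the robot and the scene stay as the last step left them, time stands still between calls to the robot, and variables do not carry over. Pictures are saved under pics/ and viewed, at most 10 in all, crops included, and the job is handed in when it is done.

Besides the shell and the picture viewer there is one more tool, called after "Request:" in YAML: its name, and indented under it one key for each argument. servo_tool: Moves the arm, as the interface text tells. Its arguments: {"type":"object","properties":{"plan":{"type":"array"}},"required":["plan"]}

```bash
mkdir -p pics
python3 - <<'E'
from bench import arm, vision
import cv2,numpy as np
s=arm.read_state();print(s)
for n in("top","side"):
    d=vision.get_image(n);np.savez(n+'.npz',**d)
    cv2.imwrite(f'pics/{n}0.png',cv2.resize(d['image'][:,:,::-1],(800,600),interpolation=cv2.INTER_CUBIC))
    print(n,d['K'].tolist(),np.round(d['world_to_cam'],3).tolist(),d['z_map'].min(),d['z_map'].max())
E
```

```text
{'clock': 0.0, 'joints': array([-1.06138808e+00,  3.85587085e-01,  6.60028155e-03, -4.97598075e-04,
       -1.19397925e+00, -2.58589360e-01]), 'joint_vel': array([-4.08500666e-04,  6.30125415e-04,  9.44858288e-05,  2.36255283e-04,
        1.42956608e-03, -1.76849019e-03]), 'joint_efforts': array([ 2.00949602e-03, -3.92289591e+01,  1.88401115e+01,  4.18608025e+00,
       -4.70734405e-03,  2.42428882e-05]), 'position': array([ 154.98810364, -604.87136792,  230.19335738]), 'ee_rot': array([-1.24989817e-01,  9.92157404e-01,  1.09248615e-03, -1.92019248e-04]), 'contact_force': array([-0.16207533,  0.16569112, -0.54033025]), 'wrist_torque': array([-0.01308175,  0.01231086,  0.04113662]), 'grasp_force': 0.0, 'gripper_width': 85.46101183960084}
top [[420.06740120199726, 0.0, 258.20531636173575], [0.0, 420.06740120199726, 192.4507359152298], [0.0, 0.0, 1.0]] [[0.029, -1.0, 0.006, -45.015], [-0.996, -0.029, -0.085, 595.004], [0.085, -0.004, -0.996, 1382.431], [0.0, 0.0, 0.0, 1.0]] 0.0 2320.7122
side [[493.36578193956666, 0.0, 258.58388704549276], [0.0, 493.36578193956666, 188.6762945933312], [0.0, 0.0, 1.0]] [[-0.981, -0.193, 0.003, 555.042], [-0.072, 0.35, -0.934, 101.229], [0.179, -0.916, -0.358, 1195.347], [0.0, 0.0, 0.0, 1.0]] 0.0 3016.5886
```

View pics/top0.png

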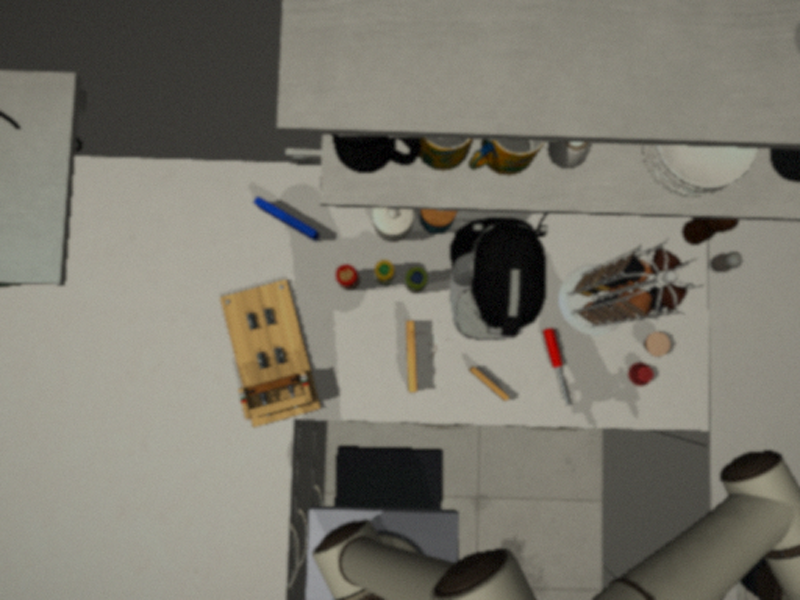

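View pics/side0.png

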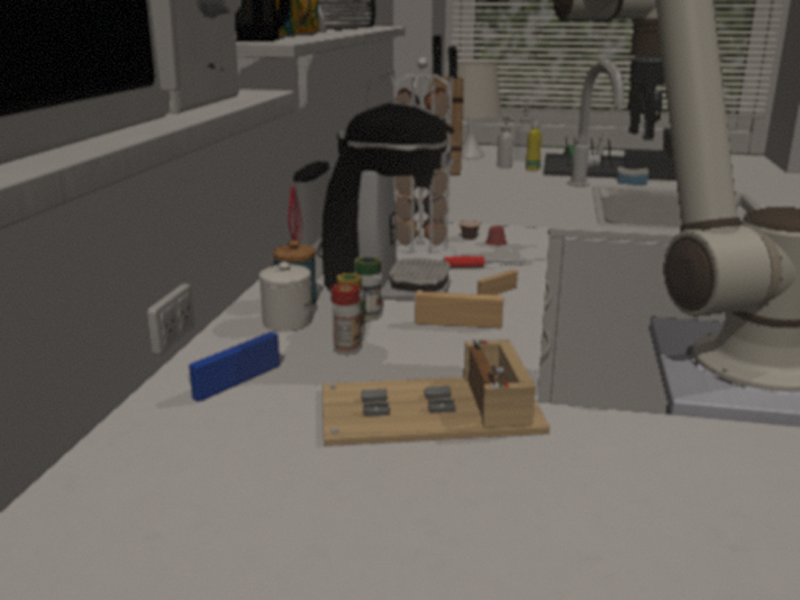

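The top view shows the pale board at about (411,356), with a smaller decoy at (490,383) and a blue one at (286,218). The jig is at about (270,350), with its panel end at the bottom, towards the robot. The side view agrees. Next I measure the board and jig.

```bash
cat > h.py <<'E'
import numpy as np,cv2
def ray(d,uv,z,w2c=None):
    """cast pixels onto world plane z"""
    W=np.linalg.inv(d['world_to_cam'] if w2c is None else w2c)
    uv=np.atleast_2d(uv).astype(float)
    r=np.c_[uv,np.ones(len(uv))]@np.linalg.inv(d['K']).T@W[:3,:3].T
    c=W[:3,3]
    return c+r*((z-c[2])/r[:,2])[:,None]
def cloud(d,W=None):
    W=np.linalg.inv(d['world_to_cam']) if W is None else W
    v,u=np.mgrid[:384,:512]
    p=np.stack([u,v,np.ones_like(u)],-1)@np.linalg.inv(d['K']).T*d['z_map'][...,None]
    return p@W[:3,:3].T+W[:3,3]
E
python3 - <<'E'
from h import *
d=dict(np.load('top.npz'));P=cloud(d);im=d['image']
hsv=cv2.cvtColor(im,cv2.COLOR_RGB2HSV)
wood=((hsv[...,0]>8)&(hsv[...,0]<28)&(hsv[...,1]>75)&(hsv[...,2]>60)).astype(np.uint8)
v,u=np.mgrid[:384,:512]
wood[(u<130)|(u>340)|(v<170)|(v>280)]=0
n,l,st,c=cv2.connectedComponentsWithStats(wood)
for i in range(1,n):
    if st[i,4]<60: continue
    m=l==i; z=P[...,2][m]; print(i,st[i],c[i],'z',np.percentile(z,[5,25,50,75,95]).round(1))
    if st[i,4]<2000:
        h=np.percentile(z,85); 
        for zz in (56,40):
            q=ray(d,np.c_[u[m],v[m]],zz)[:,:2]; r=cv2.minAreaRect(q.astype(np.float32)); print(' ',zz,r,cv2.boxPoints(r).round(0).tolist())
    else:
        q=ray(d,np.c_[u[m],v[m]],12)[:,:2]; r=cv2.minAreaRect(q.astype(np.float32)); print(r,cv2.boxPoints(r).round(0).tolist())
        mb=m&(abs(P[...,2]-12)<9); q=ray(d,np.c_[u[mb],v[mb]],12)[:,:2]; r=cv2.minAreaRect(q.astype(np.float32)); print('bed',r,cv2.boxPoints(r).round(0).tolist())
x0,y0=135,170
c=cv2.resize(im[y0:y0+110,x0:x0+147,::-1],(800,600),interpolation=cv2.INTER_CUBIC);cv2.imwrite('pics/c1.png',np.clip(c*1.2,0,255).astype(np.uint8))
E
```

```text
1 [239 170  14  10  74] [245.7972973  174.77027027] z [ 45.1  91.   95.8  98.4 101.1]
  56 ((651.4992065429688, 15.796730995178223), (29.832536697387695, 42.79505920410156), 1.6891307830810547) [[636.0, 37.0], [637.0, -6.0], [667.0, -5.0], [666.0, 38.0]]
  40 ((653.5478515625, 16.244352340698242), (30.180377960205078, 43.29399108886719), 1.6891429424285889) [[638.0, 37.0], [639.0, -6.0], [669.0, -5.0], [668.0, 38.0]]
4 [ 141  179   64   94 3593] [172.1322015  225.16309491] z [ 7.5 10.9 13.4 16.4 72.2]
((477.6999206542969, 260.69989013671875), (289.9619140625, 162.71047973632812), 16.379627227783203) [[316.0, 298.0], [362.0, 142.0], [640.0, 224.0], [594.0, 380.0]]
bed ((477.826904296875, 260.26788330078125), (289.9619140625, 161.8098907470703), 16.379627227783203) [[316.0, 297.0], [362.0, 142.0], [640.0, 224.0], [594.0, 379.0]]
6 [260 205   8  46 285] [263.01754386 227.64912281] z [ 0.9 53.4 55.6 57.8 60.3]
  56 ((479.7336730957031, -46.495147705078125), (146.7295379638672, 20.683378219604492), 4.159343242645264) [[406.0, -42.0], [407.0, -62.0], [554.0, -51.0], [552.0, -31.0]]
  40 ((479.7796936035156, -46.77375793457031), (148.4402313232422, 20.924518585205078), 4.1593427658081055) [[405.0, -42.0], [407.0, -63.0], [555.0, -52.0], [553.0, -31.0]]
7 [301 235  25  21 145] [312.96551724 245.0137931 ] z [-0.3 32.7 36.8 39.2 41.9]
  56 ((427.3835754394531, -210.26565551757812), (100.63742065429688, 15.413606643676758), 50.65016555786133) [[390.0, -244.0], [401.0, -254.0], [465.0, -176.0], [453.0, -166.0]]
  40 ((426.81927490234375, -212.45355224609375), (101.81067657470703, 15.593303680419922), 50.65017318725586) [[389.0, -247.0], [401.0, -257.0], [465.0, -178.0], [453.0, -168.0]]
```

View pics/c1.png

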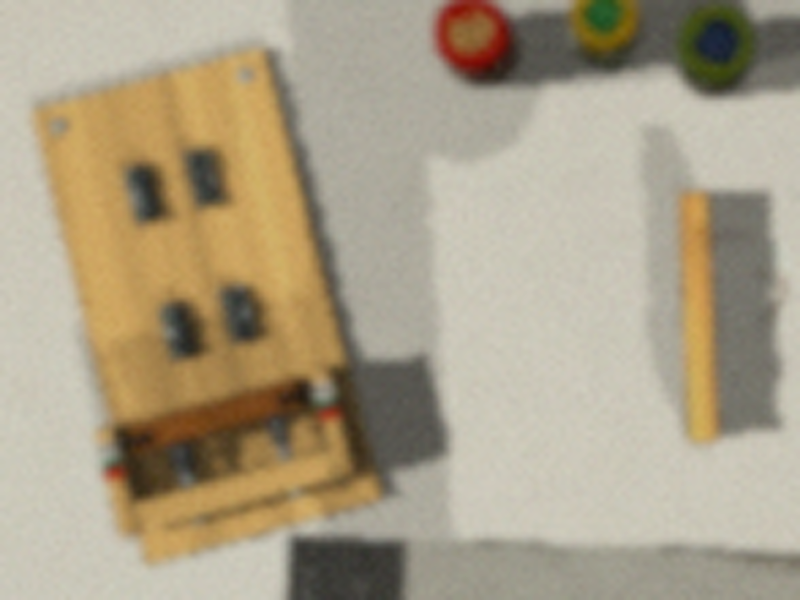

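The crop shows the jig's far bed edge at (35..268, 50..107), the block pairs at about (175,185) and (212,321), and the brown panel at about (220,410). The board is at (700,315). I refine the slot from the dark blocks and check the obstacles.

Run:
```python
from h import *
d=dict(np.load('top.npz'));P=cloud(d);im=d['image']
v,u=np.mgrid[:384,:512]
uv=np.array([[35,107],[268,50],[383,492],[148,563]])/5.447+[135,170]
print('bed corners',ray(d,uv,12)[:,:2].round(1).tolist())
g=im.astype(int).max(2)
R=(u>150)&(u<185)&(v>192)&(v<238)&(g<95)
n,l,st,c=cv2.connectedComponentsWithStats(R.astype(np.uint8))
B=[]
for i in range(1,n):
    if st[i,4]>15: p=ray(d,c[i],22)[0];B.append(p);print('blk',st[i],p.round(1))
m=(P[...,2]>70)&(P[...,2]<600)&(P[...,0]>250)&(P[...,0]<750)&(P[...,1]>-330)&(P[...,1]<-60)
q=P[m];print('coffee',np.percentile(q,[1,5,50,95,99],axis=0).round(0).tolist())
a=np.radians(16.38);ex=np.array([-np.cos(a),-np.sin(a)]);ey=np.array([np.sin(a),-np.cos(a)])
for b in B: print((b[:2]-[477.8,260.3])@ex,(b[:2]-[477.8,260.3])@ey)
```

```text
bed corners [[595.2, 367.0], [635.0, 224.2], [364.9, 142.0], [318.0, 283.6]]
blk [169 198   7  10  51] [556.1 259.1  22. ]
blk [159 200   7  10  51] [545.8 293.9  22. ]
blk [176 223   8  10  63] [471.7 232.5  22. ]
blk [165 225   8  11  61] [461.4 268.   22. ]
coffee [[524.0, -323.0, 101.0], [547.0, -297.0, 171.0], [696.0, -193.0, 339.0], [745.0, -87.0, 467.0], [749.0, -64.0, 469.0]]
-74.76335195738365 23.217995145557595
-74.7171369590099 -13.092847664308874
13.674663409111572 24.985277922577673
13.59995284895781 -12.048746980897066
```

Request:
servo_tool:
  plan:
    - [0.17,0.2,0,0,0,-0.045,1]
    - [0.17,0.2,0,0,0,-0.044,1]
    - [0.1,0.2,0,0,0,0,1]
    - [0.1,0.2,0,0,0,0,1]
    - [0.1,0.2,0,0,0,0,1]
    - [0.1,0.2,0,0,0,0,1]
    - [0.1,0.2,0,0,0,0,1]
    - [0.1,0.2,0,0,0,0,1]
    - [0.08,0.2,0,0,0,0,1]
    - [0.08,0.06,0,0,0,0,1]
    - [0,0,0,0,0,0,1]

```text
clock: 1.48
position: [452.0, -97.2, 230.9]
ee_rot: [-0.038, 0.999, 0.0, -0.0]
contact_force: [-0.4, -1.0, -0.5]
gripper_width: 85.3
grasp_force: 0.0
```

Request:
servo_tool:
  plan:
    - [0.093,0.17,0,0,0,0,1]
    - [0,0,0,0,0,0,1]

```text
clock: 1.72
position: [479.6, -46.4, 230.9]
ee_rot: [-0.037, 0.999, 0.0, -0.0]
contact_force: [-0.9, -0.1, 0.4]
gripper_width: 85.7
grasp_force: 0.0
```

```bash
cat >> h.py <<'E'
from scipy.spatial.transform import Rotation as Ro
def wrist(fn):
    from bench import arm,vision
    s=arm.read_state();d=vision.get_image('wrist')
    T=np.eye(4);T[:3,:3]=Ro.from_quat(s['ee_rot']).as_matrix();T[:3,3]=s['position']
    d['world_to_cam']=np.linalg.inv(T@d['mount'])
    cv2.imwrite(fn,cv2.cvtColor(d['image'],cv2.COLOR_RGB2BGR))
    return s,d
def woodmask(im):
    h=cv2.cvtColor(im,cv2.COLOR_RGB2HSV)
    return (h[...,0]>8)&(h[...,0]<28)&(h[...,1]>75)&(h[...,2]>60)
E
python3 - <<'E'
from h import *
s,d=wrist('pics/w1.png');print(s['position'],np.round(d['mount'],2).tolist())
P=cloud(d);m=woodmask(d['image'])&(abs(P[...,2]-56)<8)
n,l,st,c=cv2.connectedComponentsWithStats(m.astype(np.uint8));i=1+st[1:,4].argmax();print(st[i])
v,u=np.where(l==i);q=ray(d,np.c_[u,v],56)[:,:2];r=cv2.minAreaRect(q.astype(np.float32));print(r,np.median(q,0),cv2.boxPoints(r).round(1).tolist())
E
```

```text
[479.57305596 -46.41957653 230.89160595] [[0.0, -0.96, -0.26, 67.38], [1.0, 0.0, 0.0, -0.04], [-0.0, -0.26, 0.96, -143.78], [0.0, 0.0, 0.0, 1.0]]
[ 252   90   19  154 2692]
((477.4556579589844, -47.57832717895508), (147.75872802734375, 16.89935874938965), 3.9115703105926514) [470.79997278 -47.83688245] [[403.20001220703125, -44.20000076293945], [404.29998779296875, -61.0], [551.7000122070312, -51.0], [550.5999755859375, -34.099998474121094]]
```

View pics/w1.png

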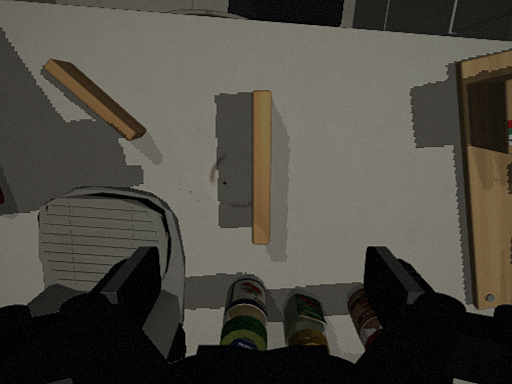

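The wrist view shows the board's top at (262,167), centred between the fingers and clear of the jars. I descend and grip.

Request:
servo_tool:
  plan:
    - [-0.007,-0.004,-0.18,0,0,-0.002,1]
    - [0,0,-0.18,0,0,0,1]
    - [0,0,-0.18,0,0,0,1]
    - [0,0,-0.1,0,0,0,1]
    - [0,0,-0.043,0,0,0,1]
    - [0,0,0,0,0,0,0]
    - [0,0,0,0,0,0,0]
    - [0,0,0,0,0,0,0]
    - [0,0,0,0,0,0,0]

```text
clock: 2.9
position: [477.4, -48.8, 27.4]
ee_rot: [-0.035, 0.999, 0.0, 0.001]
contact_force: [-0.9, 0.0, 3.9]
gripper_width: 16.7
grasp_force: 59.3
```

Request:
servo_tool:
  plan:
    - [0,0,0.05,0,0,0,0]
    - [0,0,0.15,0,0,0,0]
    - [0,0,0.15,0,0,0,0]
    - [0,0,0.15,0,0,0,0]
    - [0.02,0.1,0,0,0,0.02,0]
    - [0.021,0.16,0,0,0,0.03,0]
    - [0.021,0.16,0,0,0,0.03,0]
    - [0.021,0.16,0,0,0,0.034,0]
    - [0.021,0.16,0,0,0,0,0]
    - [0.021,0.16,0,0,0,0,0]
    - [0,0.147,0,0,0,0,0]
    - [0,0,0,0,0,0,0]
    - [0,0,0,0,0,0,0]

```text
clock: 4.53
position: [513.7, 264.8, 176.0]
ee_rot: [-0.148, 0.989, -0.0, -0.001]
contact_force: [-0.4, -0.1, -0.9]
gripper_width: 17.2
grasp_force: 58.9
```

Run:
```python
from h import *
s,d=wrist('pics/w2.png');np.savez('w2.npz',**d);print(s['position'],s['ee_rot'],s['contact_force'],s['gripper_width'])
```

```text
[513.66952677 264.7748565  176.01443122] [-1.47957426e-01  9.88993479e-01 -2.56240752e-04 -6.58636266e-04] [-0.38541017 -0.13855733 -0.92182145] 17.19881991559006
```

View pics/w2.png

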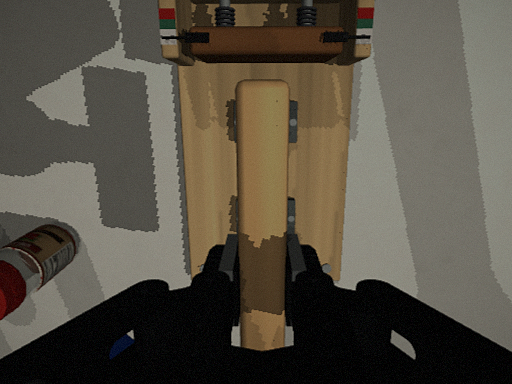

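The wrist view shows the held board (236..289 wide, end at row 80) over the slot. The blocks show on both sides at columns 230 and 294, and the panel edge is at row ~60. I compute the alignment from the bed edges, panel and board.

Run:
```python
from h import *
d=dict(np.load('w2.npz'));im=d['image'];P=cloud(d);z=P[...,2]
m=woodmask(im)
L=[];Rr=[];BL=[];BR=[]
for v in range(90,225,3):
    r=np.where((abs(z[v]-12)<7)&m[v])[0]; r=r[(r>165)&(r<370)]
    if len(r)>20: L.append((r.min()-.5,v));Rr.append((r.max()+.5,v))
    b=np.where(z[v]>185)[0]; b=b[(b>200)&(b<320)]
    if len(b)>20: BL.append((b.min()-.5,v));BR.append((b.max()+.5,v))
def fit(p,zz):
    q=ray(d,np.array(p),zz)[:,:2]; x,y,a,b=cv2.fitLine(q.astype(np.float32),cv2.DIST_HUBER,0,.01,.01).ravel()
    if x>0:x,y=-x,-y
    return np.array([a,b]),np.array([x,y])
zb=float(np.median(z[100:220,255:270]));print('board top z',zb)
zt=204.6
for nm,A,B,zz in(('bed',L,Rr,12),('board',BL,BR,zt)):
    c1,d1=fit(A,zz);c2,d2=fit(B,zz)
    print(nm,[np.degrees(np.arctan2(-k[1],-k[0])).round(2) for k in(d1,d2)])
    dm=(d1+d2)/2;dm/=np.linalg.norm(dm);n=np.array([-dm[1],dm[0]])
    o1,o2=c1@n,c2@n;print(' width',o2-o1,'mid offset',(o1+o2)/2,'tcp rel',np.array([513.67,264.77])@n-(o1+o2)/2,n)
# board near end, panel face in jig axes
a=np.radians(16.9);ex=np.array([-np.cos(a),-np.sin(a)])
v=[np.where(z[:,c]>185)[0].min()-.5 for c in range(250,278,4)]
e=ray(d,np.c_[np.arange(250,278,4),v],zt)[:,:2]@ex
o=np.array([478.7,254.3])@ex
print('board end x',np.median(e)-o,'tcp x',np.array([513.67,264.77])@ex-o)
pm=(z>66)&(z<80);pm[:, :215]=0;pm[:,300:]=0
vv=[np.where(pm[:,c])[0].max()+.5 for c in range(215,300,5) if pm[:,c].any()]
print('panel edge rows',vv[:4],(ray(d,[[258,np.median(vv)]],72)[:,:2]@ex-o))
# blocks: nonwood in each side
g=im.max(2)
for c in (231,293): 
    r=np.where((z[:,c]>22)&(z[:,c]<34))[0];r=r[(r>85)&(r<260)];print(c,r)
for v in (115,120,125,215,220):
    r=np.where((abs(z[v]-26)<6)&(~m[v]))[0];r=r[(r>215)&(r<310)];
    if len(r): print(v,r.min(),r.max(),(ray(d,[[r.min()-.5,v],[r.max()+.5,v]],28)[:,:2]@[np.sin(a),-np.cos(a)])-np.array([478.7,254.3])@[np.sin(a),-np.cos(a)])
```

```text
board top z 205.9545374168407
bed [np.float32(17.25), np.float32(17.23)]
 width -148.98024 mid offset -103.34797 tcp rel 2.7158929160237335 [ 0.29638055 -0.95506996]
board [np.float32(17.0), np.float32(17.11)]
 width -17.779755 mid offset -102.40489 tcp rel -0.08060484498739129 [ 0.29326746 -0.9560305 ]
board end x 37.47213826313987 tcp x -36.50342300146815
panel edge rows [np.float64(55.5), np.float64(55.5), np.float64(55.5), np.float64(55.5)] [60.05458387]
231 []
293 [101 103 104 106 107 108 109 110 112 114 116 118 119 120 121 122 123 124
 125 130 133 135 138 140 141 203 205 207 208 210 211 213 214 215 217 219
 221 223 224 227 228]
115 233 296 [ 24.83683258 -28.54181059]
120 233 296 [ 24.91737079 -28.66312267]
125 234 296 [ 24.15811926 -28.7853557 ]
215 236 294 [ 23.86618733 -29.35192353]
220 236 293 [ 23.94934409 -28.58081328]
```

Request:
servo_tool:
  plan:
    - [-0.002,0.007,-0.1,0,0,0.001,0]
    - [0,0,-0.15,0,0,0,0]
    - [0,0,-0.1,0,0,0,0]
    - [0,0,-0.02,0,0,0,0]
    - [0,0,0,0,0,0,0]

```text
clock: 5.2
position: [514.3, 266.9, 66.2]
ee_rot: [-0.149, 0.989, 0.0, 0.0]
contact_force: [0.5, -0.5, -0.8]
gripper_width: 16.9
grasp_force: 58.9
```

Run:
```python
from h import *
s,d=wrist('pics/w3.png');print(s['position'],s['contact_force'])
im=d['image'];P=cloud(d);z=P[...,2];m=woodmask(im);p=s['position']
a=np.radians(17.15);ey=np.array([np.sin(a),-np.cos(a)])
f=lambda uv,zz:(ray(d,uv,zz)[:,:2]-p[:2])@ey
L=[];B=[]
for v in range(70,220,4):
    r=np.where((abs(z[v]-12)<5)&m[v])[0]
    if len(r)>20 and r.min()<200 and r.max()>320:L.append(f([[r.min()-.5,v],[r.max()+.5,v]],12))
    b=np.where((z[v]>80)&m[v])[0];b=b[(b>180)&(b<340)]
    if len(b)>20:B.append(f([[b.min()-.5,v],[b.max()+.5,v]],p[2]-27.4+56))
print('bed',np.median(L,0) if L else None,'board',np.median(B,0) if B else None)
```

```text
[514.30307682 266.91852119  66.1609157 ] [ 0.50817492 -0.46170212 -0.79657505]
bed [ 73.59441758 -75.3426058 ] board [ 8.61547121 -8.87798983]
```

View pics/w3.png

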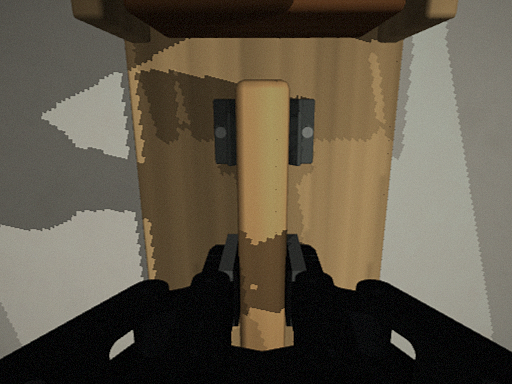

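The board now sits centrally between the near blocks (214–238 and 288–314). I shift slightly and lower it into the slot.

Request:
servo_tool:
  plan:
    - [-0.001,0.0025,-0.03,0,0,0,0]
    - [0,0,-0.03,0,0,0,0]
    - [0,0,-0.015,0,0,0,0]
    - [0,0,0,0,0,0,0]
    - [0,0,0,0,0,0,0]

```text
clock: 5.88
position: [513.5, 268.2, 43.0]
ee_rot: [-0.149, 0.989, 0.0, 0.0]
contact_force: [0.3, -0.1, -1.6]
gripper_width: 17.1
grasp_force: 58.9
```

Request:
servo_tool:
  plan:
    - [0,0,-0.008,0,0,0,0]
    - [0,0,-0.004,0,0,0,0]
    - [0,0,0,0,0,0,0]
    - [0,0,0,0,0,0,0]

```text
clock: 6.38
position: [513.4, 268.0, 39.5]
ee_rot: [-0.149, 0.989, 0.0, 0.0]
contact_force: [-1.5, -0.2, 0.5]
gripper_width: 17.3
grasp_force: 59.2
```

Request:
servo_tool:
  plan:
    - [0,0,-0.003,0,0,0,0]
    - [0,0,0,0,0,0,0]
    - [0,0,0,0,0,0,0]

```text
clock: 6.75
position: [513.4, 268.0, 39.4]
ee_rot: [-0.149, 0.989, 0.0, 0.0]
contact_force: [-3.2, -0.8, 6.1]
gripper_width: 16.9
grasp_force: 60.1
```

On the bed at 6 N. I slide towards the panel.

Request:
servo_tool:
  plan:
    - [-0.0159,-0.0049,0,0,0,0,0]
    - [-0.0159,-0.0049,0,0,0,0,0]
    - [-0.0159,-0.0049,0,0,0,0,0]
    - [0,0,0,0,0,0,0]
    - [0,0,0,0,0,0,0]

```text
clock: 7.38
position: [499.7, 264.3, 39.4]
ee_rot: [-0.149, 0.989, 0.001, 0.001]
contact_force: [2.0, 1.2, 6.5]
gripper_width: 17.3
grasp_force: 60.0
```

Request:
servo_tool:
  plan:
    - [-0.01,-0.003,0,0,0,0,0]
    - [-0.0095,-0.003,0,0,0,0,0]
    - [0,0,0,0,0,0,0]
    - [0,0,0,0,0,0,0]

```text
clock: 7.88
position: [494.1, 262.7, 39.4]
ee_rot: [-0.149, 0.989, 0.001, 0.001]
contact_force: [2.3, 0.9, 6.3]
gripper_width: 17.4
grasp_force: 59.9
```

Request:
servo_tool:
  plan:
    - [-0.0064,-0.002,0,0,0,0,0]
    - [-0.0064,-0.002,0,0,0,0,0]
    - [0,0,0,0,0,0,0]
    - [0,0,0,0,0,0,0]

```text
clock: 8.38
position: [490.4, 261.6, 39.4]
ee_rot: [-0.149, 0.989, 0.001, 0.002]
contact_force: [2.5, 1.9, 5.8]
gripper_width: 17.6
grasp_force: 59.9
```

Request:
servo_tool:
  plan:
    - [-0.0064,-0.002,0,0,0,0,0]
    - [-0.0064,-0.002,0,0,0,0,0]
    - [0,0,0,0,0,0,0]
    - [0,0,0,0,0,0,0]

```text
clock: 8.88
position: [487.2, 260.6, 39.4]
ee_rot: [-0.149, 0.989, 0.001, 0.002]
contact_force: [4.8, 1.0, 4.2]
gripper_width: 17.2
grasp_force: 59.8
```

Request:
servo_tool:
  plan:
    - [-0.0064,-0.002,0,0,0,0,0]
    - [-0.0064,-0.002,0,0,0,0,0]
    - [0,0,0,0,0,0,0]
    - [0,0,0,0,0,0,0]

```text
clock: 9.38
position: [484.2, 259.8, 39.4]
ee_rot: [-0.15, 0.989, 0.001, 0.003]
contact_force: [7.5, 1.5, 1.8]
gripper_width: 17.2
grasp_force: 59.5
```

Run:
```python
from h import *
s,d=wrist('pics/w4.png');print(s['position'],s['contact_force'])
```

```text
[484.1604838  259.81492789  39.43675552] [7.46990089 1.453445   1.82147888]
```

View pics/w4.png

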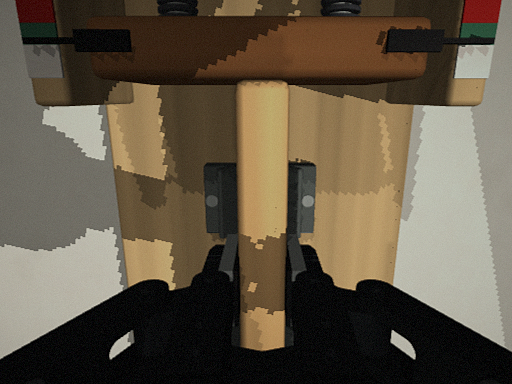

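The pointers are at row 40, just at the white/green edge (row 39). Green spans rows 23–39, about 2.7 px/mm, so I need about 3.3 mm more.

Request:
servo_tool:
  plan:
    - [-0.0055,-0.0017,-0.001,0,0,0,0]
    - [-0.0055,-0.0017,-0.001,0,0,0,0]
    - [0,0,0,0,0,0,0]
    - [0,0,0,0,0,0,0]
    - [0,0,0,0,0,0,0]
    - [0,0,0,0,0,0,0]

```text
clock: 10.18
position: [482.4, 259.5, 39.6]
ee_rot: [-0.15, 0.989, 0.002, 0.005]
contact_force: [10.7, 0.3, 5.1]
gripper_width: 17.2
grasp_force: 59.6
```

Run:
```python
from h import *
s,d=wrist('pics/w5.png');print(s['position'],s['contact_force'],s['wrist_torque'],s['ee_rot'])
cv2.imwrite('pics/w5c.png',cv2.cvtColor(cv2.resize(d['image'][:250],(800,390)),cv2.COLOR_RGB2BGR))
```

```text
[482.37588058 259.45259249  39.55465281] [10.68907451  0.30364922  5.05338878] [-0.01460186 -2.75910048  0.15157569] [-0.15005484  0.98866557  0.00186616  0.00452231]
```

View pics/w5c.png

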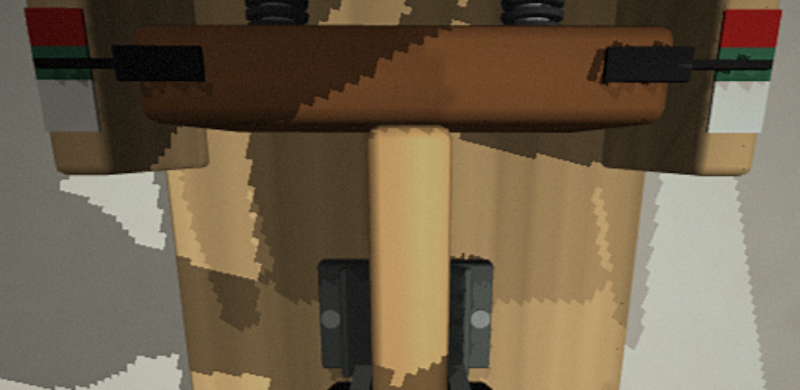

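The pointers are in mid-green (row 64, green 46–81). The tool has tilted about 0.5° under the push, so I level it so that the end sits flat.

Request:
servo_tool:
  plan:
    - [0,0,0,-0.0013,0.0021,0,0]
    - [0,0,0,-0.0013,0.0021,0,0]
    - [0,0,0,0,0,0,0]
    - [0,0,0,0,0,0,0]
    - [0,0,0,0,0,0,0]

```text
clock: 10.85
position: [482.3, 259.4, 39.4]
ee_rot: [-0.15, 0.989, 0.0, 0.0]
contact_force: [9.9, 0.6, 3.9]
gripper_width: 16.9
grasp_force: 59.6
```

Run:
```python
from h import *
s,d=wrist('pics/w6.png');print(s['position'],s['contact_force'],s['wrist_torque'],s['ee_rot'])
P=cloud(d);z=P[...,2]
a=np.radians(17.15);ex=np.array([-np.cos(a),-np.sin(a)])
m=woodmask(d['image'])&(abs(z-68)<6);m[:,:242]=0;m[:,282:]=0;m[:95]=0;m[230:]=0
q=P[m];t=q[:,:2]@ex;print('top slope deg',np.degrees(np.polyfit(t,q[:,2],1)[0]),m.sum())
cv2.imwrite('pics/w6c.png',cv2.cvtColor(cv2.resize(d['image'][:250],(800,390)),cv2.COLOR_RGB2BGR))
```

```text
[482.27431105 259.44483969  39.38938245] [9.90956679 0.644939   3.91255191] [ 0.09312558 -2.97495924  0.21720868] [-1.49999446e-01  9.88686080e-01  2.06615031e-05  3.20461587e-05]
top slope deg 0.07782830196133686 5373
```

View pics/w6c.png

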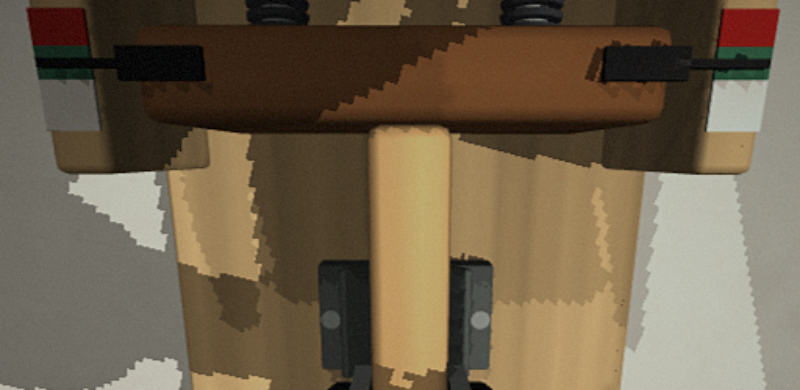

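The board is level (0.08°), the pointers are in mid-green on both gauges, and the push reads about 10 N. I hand the job in.

```bash
python3 -c "
from bench import arm
print(arm.job_done())"
```

```text
the job is handed in; nothing more can be done
None
```

The shelf board is on its long edge in the slot and the arm is still pressing its end against the panel at about 10 N, with both pointers mid-green. I handed the job in at about 11 s and did not touch the jars or the screwdriver.

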